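# Open the push-and-turn cap of the hob cleaner on its drip stand

### The job

The hob is to be cleaned: take the blue bottle of hob cleaner, keeping it upright, and set it down gently in the tray of the raised steel drip stand, which catches drips and stops the bottle from turning. There open the red safety cap: press it down, turn it anticlockwise while it is down, and lift it off. Finish still holding the cap level and still, straight above the open neck and a few centimetres clear of it, with the bottle left standing in the tray; leave the scraper, the turner, the kitchen timer and the spice tin around the work where they are.

Things in the scene. Friction and masses are not known exactly. Their poses are not given: they have to be found in the camera images.
- bottle: Loose blue flat plastic bottle, 0.43 kg: body 58 mm (its x) by 84 mm (its y), straight-sided up to 98 mm, then a rounded shoulder to 120 mm and a round neck; 160 mm high with the cap on. Origin at the centre of the underside, z up. It looks and works the same turned by half a turn. Locked to its cap, it can be lifted and carried by the cap
- bottle_mouth (a point): Top centre of the bottle's neck, 148 mm above its underside; its axes are the bottle's
- cap: Red round ribbed safety cap, 54 mm across, 28 mm high, 80 g, with two white arrows on top that show the opening turn. Origin at the centre of the skirt's underside, z up through the cap. Locked at the start: its axes lie along the bottle's (a few degrees of play), its origin 132 mm above the bottle's underside, 11 mm above the shoulder
- cap_top (a point): Centre of the cap's top. A spring pushes the cap up with 8 N; pressed down more than 5 mm (13 N; firm end at 8 mm, 15 N) it clears its locking teeth. Kept down, it turns anticlockwise seen from above: free between 40 and 80 degrees, where a stop is (60 is best); clockwise is blocked. Free, it lifts straight off
- stand: Steel drip stand, fixed where it stands: drip pan 100 by 124 mm at the foot, two legs, and a raised shallow tray. Origin at the centre of its underside, z up. It works the same turned by half a turn
- stand_seat (a point): Centre of the tray's floor, 60 mm above the stand's underside; its axes are the stand's. The tray is 64 mm (x) by 90 mm (y) inside, so the bottle's foot goes in with 3 mm to spare on each side, the bottle's x along the tray's x; the walls rise 12 mm above the floor, with lips flaring outward to 18 mm
- scraper: Bystander: dough scraper, steel blade with a wooden grip, 94 x 150 x 18 mm, lying flat; origin under its centre
- spice_tin: Bystander: white spice tin with a black lid, 55 mm wide, 94 mm high, standing at the back of the hob; origin under its centre
- timer: Bystander: red and white round kitchen timer on the hob, 66 mm wide, 42 mm high; origin under its centre
- turner: Bystander: steel turner with a black handle, 80 x 295 x 16 mm, lying flat; origin under its centre
There are look-alikes about, which are no part of the job. What is meant by the cap is not black or pink, and is the smaller of those in its own colour.

How it is judged:
By the outcome, as a careful person would: the job done as asked, in the order asked, and still so for the second after the job is handed in, while the arm keeps its last pose, push and grip.
It also fails if it takes over 48 s, if anything falls off the work surface, if the arm or the gripper's body presses on something with over 40 N, if the wrist force passes 120 N, or if a joint passes its speed limit or range.

### The arm

A 7-joint arm with a two-finger parallel gripper is mounted at the origin on a cart in front of the work surface, level with it; the furniture and walls round the work are solid. World frame = base frame: x ahead of the robot, y to its left, z up, the work surface at z = 0. Lengths are in m, angles in rad, forces in N, time in s.
With the tool pointing down it reaches from about 0.425 to 1.025 m from the base axis. Payload 3.6 kg.
Tool frame: the origin (TCP) lies at the very end of the fingers, on their centre line; the grasp point (between the pads) lies 19 mm behind it; z points along the fingers, y is the line along which they close (so a half turn about z gives the same grasp; the last joint's range is limited). The gripper opens to 85 mm and grips with 20 to 120 N. Pads are 22 mm wide; open, the fingers measure 114 mm over their backs; the gripper's body (76 mm by 85 mm) begins 54 mm behind the grasp point. The pads swing forward as they close: fully open they stand 13 mm farther back than shut.
Start: joints at [1.143, 0.591, 0.048, 1.609, -0.033, 0.943, -0.034], TCP at [0.238, -0.685, 0.231] pointing down, gripper open.
Joint ranges: [-2.69, 2.69], [-0.47, 2.24], [-1.27, 1.36], [0.19, 2.51], [-1.53, 4.68], [0.08, 2.07], [-3.09, 3.09]. Speed limits (rad/s): [2.57, 2.57, 3.14, 3.14, 3.14, 3.14, 3.14].

### API

Orientations are given as a 3x3 rotation matrix whose columns are the frame's x, y, z axes.
In Python, from workcell import state, optics, bot, models gives the robot as it stands.
- The arm moves only by the tool play_rows, never from a script. Its argument "commands" is a list that holds one entry, the list of rows, each a list of 7 numbers: the shift along the world's x, y, z in normalised numbers (1 is 50 cm), then the turn, a rotation vector about the world's x, y, z in fractions of the full range, 1 being 180 degrees, then the finger opening in cm, from 0 to 8.54. In form: [[[x, y, z, rx, ry, rz, claw], ...]]. A call has 1 to 20 rows; each row is the pose to reach, as a shift and turn from the pose commanded when the call began; what a row does not reach only later rows make up. A row lasts 1/12 s, in which the tool goes at most 41.7 mm and 7.16 degrees, less where a joint would pass 70% of its speed; a pose out of reach is approached as far as the arm can. A call with a gripper value outside its range is refused whole. The fingers move at their own pace and stop on an object; the grip force is fixed at half the most. Time passes only in rows, so rows that repeat a pose let the fingers close. It gives the time, the measured TCP pose, the force, the opening and the grip force at its end, in the units of the state.
- state(): the state, without advancing time (a new reading comes with each control period).
- optics.camera(name): name is "scene" or "top" or "wrist"; returns a dict with "frame" (400x640x3 uint8, red, green, blue), "fx", "fy", "cx", "cy" (pixels), "R" (3x3) and "t" (3): a world point X has camera coordinates R X + t. Camera axes: x right, y down, z forward; pixel columns grow to the right and rows downward; lengths in m; the calibration is good to about 2 mm. A picture is of the moment at which its call begins. There is no depth.
- bot.hand_in(): hands the job in; it is judged then, once.
Trained networks look in the newest picture that a camera, given by its name, has taken for a name from the list of things; names that differ only in an ending like _2 or _b are one class to them, and where a whole thing is asked for, a point or a joint stands for the part that bears it (a point fixed in the world has none). Each returns a list of dicts, best first, with "confidence" (0 to 1); they miss things now and then, are a little off and sometimes report something else, mostly with a low value. They report only what shows in the picture. A call takes as long as a camera call. They do not tell look-alikes from the thing itself.
- models.outline_of(camera, target): "pixels" (400x640 bool, what is visible of it) and "xy" ([column, row] in pixels, amid what is visible of it).
The state is a dict: "time": time; "joint_positions": joint angles; "joint_vel": joint speeds; "tau": joint torques, N m; "tool_pos": TCP position; "tcp_rot": TCP orientation; "contact_force": force on the tool from outside, world axes, zero at the start; "ft_torque": the same for the moment, N m; "finger_gap": finger opening in m; "finger_force": force on a finger pad.
Only numpy, scipy, OpenCV 4.12 (cv2) and the standard library are available. Lean on these libraries where they do the work, as an engineer would, in place of code of your own. Each camera call takes 0.05 s, during which the arm holds its last target. There are 200 camera calls.

## Working session

There is one attempt and no reset: what is moved stays moved. The work goes in short steps, Python scripts to look and compute and a tool call to move; the robot and the scene stay as the last step left them, time stands still between calls to the robot, and variables do not carry over. Pictures are saved under pics/ and viewed, at most 12 in all, crops included, and the job is handed in when it is done.

Besides the shell and the picture viewer there is one more tool, called as a command line: name --argument value ..., lists and objects as JSON in quotes. play_rows: Moves the arm, as the interface text tells. Its arguments: {"type":"object","properties":{"commands":{"type":"array","items":{"type":"array","items":{"type":"array","items":{"type":"number"}}}}},"required":["commands"]}

```bash
mkdir -p pics; ls; python3 - <<'E'
from workcell import state, optics, bot, models
import cv2, numpy as np
s=state(); print(s)
for c in ("scene","top"):
    d=optics.camera(c); cv2.imwrite(f"pics/{c}0.png",d["frame"][:,:,::-1])
    print(c,d["fx"],d["fy"],d["cx"],d["cy"],np.round(d["R"],4).tolist(),np.round(d["t"],4).tolist())
    for n in ("bottle","cap","stand","scraper","spice_tin","timer","turner"):
        for o in models.outline_of(c,n):
            ys,xs=np.nonzero(o["pixels"]); print(c,n,round(o["confidence"],2),o["xy"],len(xs),xs.min(),xs.max(),ys.min(),ys.max())
E
```

```text
pics
{'time': 0.0, 'joint_positions': array([ 1.14353426,  0.59216766,  0.04829547,  1.60984101, -0.03326158,
        0.94265017, -0.03368357]), 'joint_vel': array([ 7.01960852e-04,  6.63734631e-04, -8.16740344e-04,  7.65048551e-04,
       -9.99723687e-04, -4.25799645e-04, -9.41957220e-05]), 'tau': array([-8.67218278e-04, -5.48691344e+01,  1.54636357e+00, -1.98126411e+01,
        9.41995124e-03,  8.82872584e-03,  1.05780408e-06]), 'tool_pos': array([ 0.2372396 , -0.68421382,  0.23009882]), 'tcp_rot': array([[ 9.44776301e-01,  3.27714737e-01, -8.89778140e-04],
       [ 3.27715906e-01, -9.44774025e-01,  2.08008636e-03],
       [-1.58964322e-04, -2.25681075e-03, -9.99997441e-01]]), 'contact_force': array([ 0.14627926, -0.47739971, -0.09374179]), 'ft_torque': array([-0.03509786, -0.02605343, -0.01032964]), 'finger_force': 0.0, 'finger_gap': 0.0856026558506521}
scene 380.54441814514723 380.54441814514723 324.65103521010394 193.85974028875478 [[-0.8583, -0.5131, -0.0103], [-0.3526, 0.604, -0.7147], [0.3729, -0.6098, -0.6993]] [0.4586, 0.3022, 1.0738]
scene bottle 0.72 [291.7, 255.8] 667 28
[... 729 characters left out ...]
8068 321.7770500663278 198.78497525246013 [[-0.1032, -0.9947, 0.0037], [-0.9715, 0.1, -0.2149], [0.2133, -0.0257, -0.9766]] [0.0035, 0.5682, 1.3741]
top bottle 0.92 [260.5, 218.6] 364 240 270 198 227
top cap 0.77 [250.6, 205.0] 287 242 260 197 215
top cap 0.73 [260.9, 251.8] 427 246 269 243 265
top cap 0.57 [218.6, 220.6] 470 206 230 211 234
top cap 0.52 [247.3, 180.7] 220 241 257 176 191
top stand 0.71 [368.7, 226.8] 1181 349 387 209 241
top scraper 0.8 [288.4, 183.3] 1195 267 313 166 200
top scraper 0.7 [342.9, 164.0] 304 334 350 154 176
top spice_tin 0.71 [343.0, 166.9] 299 334 350 154 176
top timer 0.71 [317.9, 245.1] 285 308 326 235 253
top turner 0.77 [431.0, 157.7] 798 367 450 143 168
```

```bash
python3 - <<'E'
import cv2, numpy as np
a=cv2.imread("pics/scene0.png")[120:320,230:400]; b=cv2.imread("pics/top0.png")[130:290,190:460]
a=cv2.resize(a,None,fx=2.9,fy=2.9,interpolation=cv2.INTER_CUBIC);b=cv2.resize(b,None,fx=2.9,fy=2.9,interpolation=cv2.INTER_CUBIC)
cv2.imwrite("pics/a.png",a);cv2.imwrite("pics/b.png",b)
E
```

```text
(no output)
```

View pics/a.png

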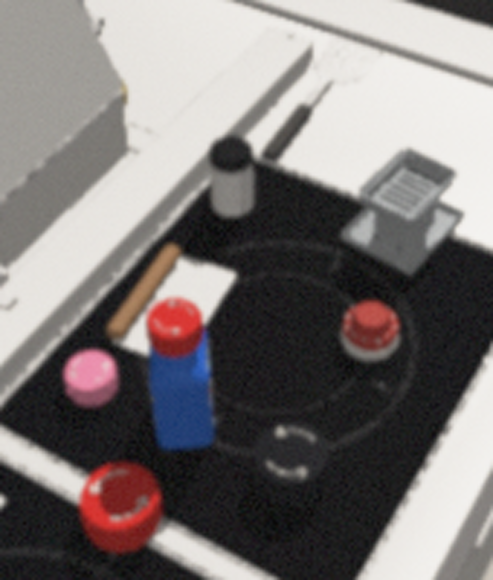

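View pics/b.png

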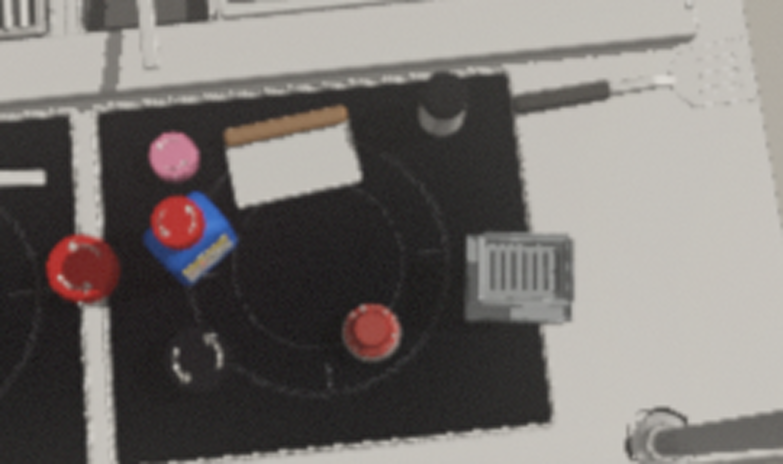

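View pics/scene0.png

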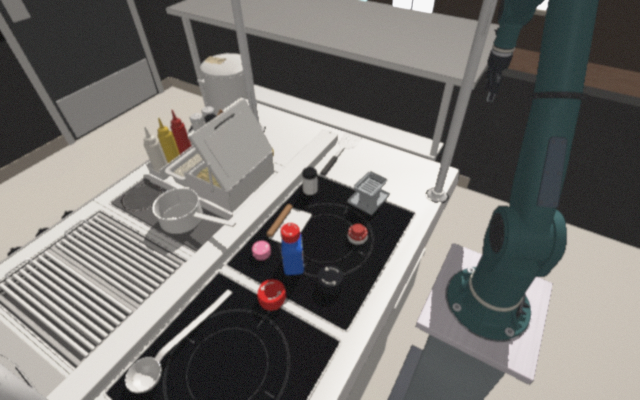

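The bottle with the small red cap stands mid-hob: cap at scene (291,232) and top (250,205). The stand is at top (369,227) and scene (371,194). The big red cap, black cap, pink cap and red-and-white timer are not to be moved. Next I'll fit poses.

```bash
cat > h.py <<'E'
from workcell import state, optics, bot, models
import cv2, numpy as np
from scipy.optimize import least_squares, minimize
def proj(d,X):
    c=np.atleast_2d(X)@np.array(d["R"]).T+d["t"]
    return np.c_[d["fx"]*c[:,0]/c[:,2]+d["cx"],d["fy"]*c[:,1]/c[:,2]+d["cy"]]
def ray(d,uv):
    R=np.array(d["R"]); o=-R.T@d["t"]
    v=R.T@np.array([(uv[0]-d["cx"])/d["fx"],(uv[1]-d["cy"])/d["fy"],1]); return o,v
def atz(d,uv,z):
    o,v=ray(d,uv); return o+v*(z-o[2])/v[2]
def Rz(a): return np.array([[np.cos(a),-np.sin(a),0],[np.sin(a),np.cos(a),0],[0,0,1]])
def box(lx,ly,z0,z1): return np.array([[sx*lx/2,sy*ly/2,z] for sx in(-1,1) for sy in(-1,1) for z in(z0,z1)])
T=np.linspace(0,2*np.pi,40,endpoint=False)
def cyl(r,z0,z1): return np.vstack([np.c_[r*np.cos(T),r*np.sin(T),0*T+z] for z in(z0,z1)])
def hullmask(uv,S=4):
    m=np.zeros((400*S,640*S),np.uint8)
    h=cv2.convexHull(np.round((uv+.5)*S).astype(np.int32)); cv2.fillConvexPoly(m,h,1)
    return cv2.resize(m.astype(np.float32),(640,400),interpolation=cv2.INTER_AREA)
def colmask(f,kind):
    h=cv2.cvtColor(f,cv2.COLOR_RGB2HSV).astype(int); H,S,V=h[...,0],h[...,1],h[...,2]
    if kind=="blue": return (H>98)&(H<128)&(S>110)&(V>50)
    return ((H<8)|(H>172))&(S>150)&(V>80)
E
python3 - <<'E'
from h import *
ds={c:optics.camera(c) for c in("scene","top")}
A=ray(ds["scene"],(291.0,230.5));
# cap centre by comparing masks
for c,p in (("scene",(291.4,233)),("top",(250.6,205))):
    for z in(.146,): print(c,atz(ds[c],p,z))
for c,n,p in (("scene","stand",(371.4,194)),("top","stand",(369,227))): print(c,n,atz(ds[c],p,.03))
out={}
for c,d in ds.items():
    r=colmask(d["frame"],"red").astype(np.uint8); b=colmask(d["frame"],"blue").astype(np.uint8)
    for nm,m in(("r",r),("b",b)):
        n,l,st,ce=cv2.connectedComponentsWithStats(m)
        for i in range(1,n):
            if st[i,4]>80: print(c,nm,st[i].tolist(),ce[i].round(1))
E
```

```text
scene [0.54000127 0.16976379 0.146     ]
top [0.55011025 0.16772463 0.146     ]
scene stand [ 0.45892647 -0.19611662  0.03      ]
top stand [ 0.46094539 -0.20192823  0.03      ]
scene r [172, 117, 18, 35, 326] [179.9 134.8]
scene r [281, 225, 19, 18, 239] [290.  233.1]
scene r [351, 224, 14, 16, 130] [357.8 230.3]
scene r [257, 279, 29, 32, 594] [271.4 294.9]
scene b [281, 234, 24, 42, 679] [292.2 257.8]
top r [242, 197, 18, 19, 203] [250.4 206.3]
top r [206, 211, 25, 23, 373] [217.9 222.4]
top b [240, 196, 32, 32, 267] [256.3 211.8]
```

```bash
python3 - <<'E'
from h import *
ds={c:optics.camera(c) for c in("scene","top")}
for p in((437,190),(441,197)): print(atz(ds["scene"],p,0))
print(atz(ds["top"],(416,280),0), "pole2",atz(ds["scene"],(252,115),0))
for c,d in ds.items():print(c,-np.array(d["R"]).T@d["t"])
print(proj(ds["scene"],[[.24,-.685,.23],[0,0,0],[.36,-.28,0.4]]),proj(ds["top"],[[.24,-.685,.23],[0,0,0]]))
cv2.imwrite("pics/top1.png",ds["top"]["frame"][:,:,::-1])
E
```

```text
[ 0.27180303 -0.36512751  0.        ]
[ 0.24731219 -0.33721211  0.        ]
[ 0.27367362 -0.33805631  0.        ] pole2 [ 1.17853401 -0.41930313  0.        ]
scene [0.09969765 0.70758362 0.97165473]
top [ 0.25922809 -0.01795277  1.46403576]
[[485.89232301  97.24417938]
 [487.17684398 300.95682843]
 [424.78403549  97.00207032]] [[558.25375517 276.46620275]
 [322.89366262 379.03433773]]
```

View pics/top1.png

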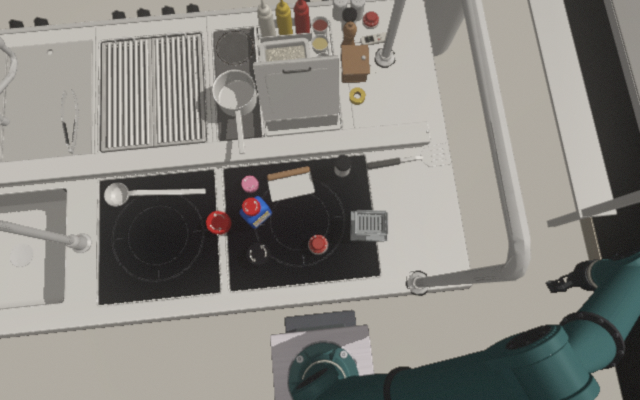

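Careful with the scale: shifts go in shares of 50 cm and turns go in shares of 180 degrees. That gives: 20 cm / 50 = 0.4, 16 cm / 50 = 0.32.

play_rows --commands '[[[0, 0, 0.08, 0, 0, 0, 8.5], [0, 0, 0.16, 0, 0, 0, 8.5], [0, 0, 0.24, 0, 0, 0, 8.5], [0, 0, 0.32, 0, 0, 0, 8.5], [0, 0, 0.4, 0, 0, 0, 8.5], [0, 0, 0.4, 0, 0, 0, 8.5]]]'

```text
time: 1.5
tool_pos: [0.2387, -0.6888, 0.4426]
tcp_rot: [[0.945, 0.327, 0.007], [0.327, -0.945, -0.017], [0.001, 0.018, -1.0]]
contact_force: [-0.2, -1.3, 1.6]
finger_gap: 0.0853
finger_force: 0.0
```

```bash
python3 - <<'E'
from h import *
s=state(); print(s["time"],s["joint_positions"].round(4),s["tool_pos"].round(4),s["tcp_rot"].round(3).tolist())
d=optics.camera("top")
for z in np.arange(.5,1.2,.1): print(z.round(1),proj(d,[[.27,-.343,z],[.8,-.343,z]]).round(0).tolist())
E
```

```text
1.5 [ 1.1342  0.4471  0.0649  1.3555 -0.0289  1.3217 -0.0379] [ 0.2387 -0.6888  0.4426] [[0.945, 0.327, 0.007], [0.327, -0.945, -0.017], [0.001, 0.018, -1.0]]
0.5 [[468.0, 274.0], [430.0, 55.0]]
0.6 [[485.0, 272.0], [441.0, 31.0]]
0.7 [[506.0, 269.0], [454.0, 2.0]]
0.8 [[533.0, 265.0], [471.0, -36.0]]
0.9 [[570.0, 260.0], [493.0, -83.0]]
1.0 [[623.0, 252.0], [523.0, -147.0]]
1.1 [[704.0, 241.0], [564.0, -237.0]]
```

To row units: 40 cm / 50 = 0.8, 37 cm / 50 = 0.74.

play_rows --commands '[[[-0.04, 0.08, 0, 0, 0, 0, 8.5], [-0.08, 0.14, 0, 0, 0, 0, 8.5], [-0.12, 0.2, 0, 0, 0, 0, 8.5], [-0.16, 0.26, 0, 0, 0, 0, 8.5], [-0.2, 0.32, 0, 0, 0, 0, 8.5], [-0.24, 0.38, 0, 0, 0, 0, 8.5], [-0.26, 0.44, 0, 0, 0, 0, 8.5], [-0.28, 0.5, 0, 0, 0, 0, 8.5], [-0.32, 0.56, 0, 0, 0, 0, 8.5], [-0.34, 0.62, 0, 0, 0, 0, 8.5], [-0.38, 0.68, 0, 0, 0, 0, 8.5], [-0.4, 0.74, 0, 0, 0, 0, 8.5], [-0.42, 0.8, 0, 0, 0, 0, 8.5], [-0.42, 0.8, 0, 0, 0, 0, 8.5]]]'

```text
time: 2.72
tool_pos: [0.0252, -0.2791, 0.4296]
tcp_rot: [[0.945, 0.326, -0.001], [0.326, -0.945, 0.004], [0.001, -0.004, -1.0]]
contact_force: [-0.0, -0.8, -0.7]
finger_gap: 0.085
finger_force: 0.0
```

```bash
python3 - <<'E'
from h import *
s=state(); print(s["time"],s["joint_positions"].round(4),s["tool_pos"].round(4),s["tcp_rot"].round(3).tolist(), s["contact_force"])
ds={c:optics.camera(c) for c in("scene","top")}
# bottle fit
def sc(p,full=False):
    x,y,a,z=p; e=0
    for c,d in ds.items():
        f=d["frame"]; W=np.s_[215:285,270:312] if c=="scene" else np.s_[185:240,230:285]
        red=colmask(f,"red"); blue=colmask(f,"blue")|0
        P=lambda X:hullmask(proj(d,X@Rz(a).T+[x,y,z]))
        cap=P(cyl(.027,.132,.16)); body=P(np.vstack([box(.058,.084,0,.098),box(.03,.05,.098,.118)]))*(cap<.5)
        e+=np.abs(cap-red)[W].sum()+.5*np.abs(body-blue)[W].sum()
    return e
best=min(((sc((.545,.169,a,0)),a) for a in np.arange(0,np.pi,.1)))
print(best)
for a0 in (best[1],best[1]+1.57):
    r=minimize(sc,[.545,.169,a0,0],method="Nelder-Mead",options=dict(initial_simplex=np.array([.545,.169,a0,0])+np.vstack([np.zeros(4),np.diag([.01,.01,.2,.008])]),xatol=1e-4,fatol=.1))
    print(r.x,r.fun)
cv2.imwrite("pics/t2.png",ds["scene"]["frame"][:,:,::-1])
E
```

```text
2.7167 [ 1.213  -0.2637  0.0769  2.1804  0.0207  1.2284  0.0417] [ 0.0252 -0.2791  0.4296] [[0.945, 0.326, -0.001], [0.326, -0.945, 0.004], [0.001, -0.004, -1.0]] [-0.02520247 -0.80963209 -0.69502957]
(np.float64(386.28125), np.float64(0.6000000000000001))
[ 0.54860678  0.1685598   0.64699006 -0.00611507] 343.90625
[ 0.54915169  0.16811134  3.79084673 -0.00919295] 353.28125
```

View pics/t2.png

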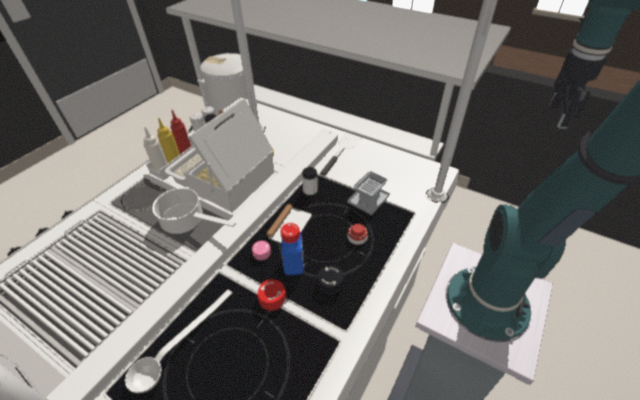

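```bash
python3 - <<'E'
import numpy as np
p0=np.array([.028,-.285])
for i in range(1,15):
    a=np.radians(-84.4+7.3*i); p=.28*np.array([np.cos(a),np.sin(a)])
    print((100*(p-p0)).round(1), round(5.57*i,1))
E
```

```text
[3.5 1.2] 5.6
[6.9 2.2] 11.1
[10.1  3.7] 16.7
[13.2  5.5] 22.3
[16.   7.7] 27.9
[18.5 10.3] 33.4
[20.6 13.1] 39.0
[22.4 16.2] 44.6
[23.7 19.5] 50.1
[24.6 23. ] 55.7
[25.1 26.5] 61.3
[25.2 30.1] 66.8
[24.7 33.6] 72.4
[23.9 37.1] 78.0
```

To row units: 37.1 cm / 50 = 0.742, 33.6 cm / 50 = 0.672, 72.4 degrees / 180 = 0.4022.

play_rows --commands '[[[0.07, 0.024, 0, 0, 0, 0.0311, 8.5], [0.138, 0.044, 0, 0, 0, 0.0611, 8.5], [0.202, 0.074, 0, 0, 0, 0.0928, 8.5], [0.264, 0.11, 0, 0, 0, 0.1222, 8.5], [0.32, 0.154, 0, 0, 0, 0.1556, 8.5], [0.37, 0.206, 0, 0, 0, 0.1861, 8.5], [0.412, 0.262, 0, 0, 0, 0.2167, 8.5], [0.448, 0.324, 0, 0, 0, 0.2478, 8.5], [0.474, 0.39, 0, 0, 0, 0.2778, 8.5], [0.492, 0.46, 0, 0, 0, 0.3094, 8.5], [0.502, 0.53, 0, 0, 0, 0.3406, 8.5], [0.504, 0.602, 0, 0, 0, 0.3711, 8.5], [0.494, 0.672, 0, 0, 0, 0.4022, 8.5], [0.478, 0.742, 0, 0, 0, 0.4333, 8.5], [0.48, 0.74, 0, 0, 0, 0.4333, 8.5]]]'

```text
time: 4.07
tool_pos: [0.2673, 0.0913, 0.4316]
tcp_rot: [[-0.139, 0.99, 0.001], [0.99, 0.139, 0.001], [0.001, 0.001, -1.0]]
contact_force: [-0.0, -0.8, -0.3]
finger_gap: 0.0851
finger_force: 0.0
```

```bash
python3 - <<'E'
from h import *
s=state(); print(s["time"],s["joint_positions"].round(4),s["tool_pos"].round(4),s["tcp_rot"].round(3).tolist(), s["contact_force"])
d=optics.camera("wrist"); R=np.array(d["R"]);o=-R.T@d["t"]
print("cam",o,R[2], "in tool", s["tcp_rot"].T@(o-s["tool_pos"]), s["tcp_rot"].T@R[2],d["fx"])
cv2.imwrite("pics/w0.png",d["frame"][:,:,::-1])
print(proj(d,[[.548,.168,.16],[.46,-.2,.06]]))
E
```

```text
4.0667 [ 0.5751 -0.3164 -0.7345  2.15   -0.224   1.237   0.0794] [0.2673 0.0913 0.4316] [[-0.139, 0.99, 0.001], [0.99, 0.139, 0.001], [0.001, 0.001, -1.0]] [-0.00109272 -0.81424239 -0.34864503]
cam [0.25808199 0.15845514 0.57419699] [ 0.03921061 -0.26562941 -0.9632775 ] in tool [ 0.06795889  0.00036191 -0.14246533] [-0.26977704  0.00112125  0.96292216] 279.00784419786834
[[514.51976233 144.07582555]
 [387.26379576 307.55011511]]
```

To row units: 28 cm / 50 = 0.56, 25 cm / 50 = 0.5.

play_rows --commands '[[[0.08, 0.02, 0, 0, 0, 0, 8.5], [0.16, 0.05, 0, 0, 0, 0, 8.5], [0.23, 0.07, -0.02, 0, 0, 0, 8.5], [0.3, 0.09, -0.05, 0, 0, 0, 8.5], [0.37, 0.11, -0.09, 0, 0, 0, 8.5], [0.44, 0.13, -0.13, 0, 0, 0, 8.5], [0.5, 0.15, -0.17, 0, 0, 0, 8.5], [0.56, 0.17, -0.22, 0, 0, 0, 8.5], [0.56, 0.17, -0.26, 0, 0, 0, 8.5], [0.56, 0.17, -0.26, 0, 0, 0, 8.5], [0.56, 0.17, -0.26, 0, 0, 0, 8.5]]]'

```text
time: 5.03
tool_pos: [0.5473, 0.1689, 0.2991]
tcp_rot: [[-0.123, 0.992, -0.005], [0.992, 0.123, -0.0], [0.0, -0.005, -1.0]]
contact_force: [1.5, -0.4, 0.3]
finger_gap: 0.0849
finger_force: 0.0
```

```bash
python3 - <<'E'
from h import *
s=state(); print(s["time"],s["joint_positions"].round(4),s["tool_pos"].round(4),s["tcp_rot"].round(3).tolist(), s["contact_force"])
d=optics.camera("wrist"); f=d["frame"]
np.savez("w1.npz",**d)
red=colmask(f,"red"); blue=colmask(f,"blue")
for m in (red,blue):
    n,l,st,ce=cv2.connectedComponentsWithStats(m.astype(np.uint8))
    for i in range(1,n):
        if st[i,4]>300: print(st[i].tolist(),ce[i].round(1))
im=f[:,:,::-1].copy()
for X,c in ((cyl(.027,.132,.16),(0,255,0)),(box(.058,.084,0,.098),(0,255,255))):
    X=X@Rz(.647).T+[.5486,.1686,0]
    for u in proj(d,X): cv2.circle(im,tuple(u.round().astype(int).tolist()),2,c,-1)
cv2.imwrite("pics/w1.png",im)
E
```

```text
5.0333 [ 0.298   0.4637 -0.9331  1.857   0.4262  1.0416 -0.6848] [0.5473 0.1689 0.2991] [[-0.123, 0.992, -0.005], [0.992, 0.123, -0.0], [0.0, -0.005, -1.0]] [ 1.51533503 -0.3853929   0.2610246 ]
[290, 41, 57, 63, 2573] [317.7  71.8]
[290, 162, 52, 53, 1955] [316.1 188. ]
[232, 256, 19, 34, 378] [241.5 273. ]
[283, 137, 68, 69, 1212] [312.  160.3]
```

View pics/w1.png

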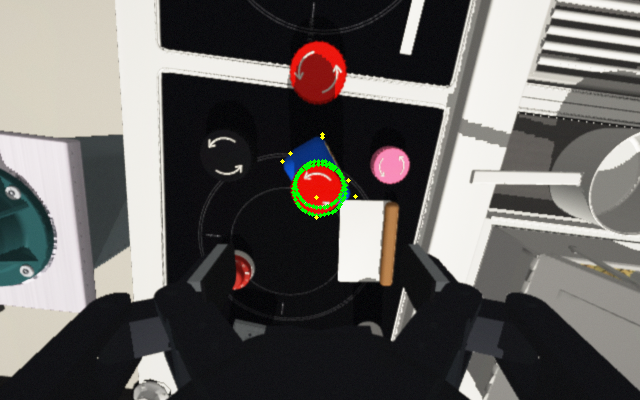

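```bash
python3 - <<'E'
from h import *
d=dict(np.load("w1.npz")); f=d["frame"]; W=np.s_[120:225,270:365]
red=colmask(f,"red"); blue=colmask(f,"blue")
k=np.ones((5,5),np.uint8); red=cv2.morphologyEx(red.astype(np.uint8),cv2.MORPH_CLOSE,k); blue=cv2.morphologyEx(blue.astype(np.uint8),cv2.MORPH_CLOSE,np.ones((3,3),np.uint8))
def sc(p):
    x,y,a=p
    P=lambda X:hullmask(proj(d,X@Rz(a).T+[x,y,0]))
    cap=P(cyl(.027,.132,.16)); body=np.maximum(P(box(.058,.084,0,.098)),P(cyl(.024,.098,.12)))*(cap<.5)
    return np.abs(cap-red)[W].sum()+np.abs(body-blue)[W].sum()
for a0 in (.45,.65,.85):
    x0=np.array([.546,.169,a0])
    r=minimize(sc,x0,method="Nelder-Mead",options=dict(initial_simplex=x0+np.vstack([np.zeros(3),np.diag([.008,.008,.15])]),xatol=1e-4,fatol=.1))
    print(r.x,r.fun)
def s2(p):
    cap=hullmask(proj(d,cyl(.027,.132,.16)+[p[0],p[1],0])); return np.abs(cap-red)[W].sum()
x0=np.array([.546,.169]);r=minimize(s2,x0,method="Nelder-Mead",options=dict(initial_simplex=x0+np.vstack([np.zeros(2),np.diag([.008,.008])]),xatol=1e-4));print("cap only",r.x,r.fun)
E
```

```text
[0.54528834 0.16831975 0.63314099] 317.4375
[0.54529006 0.16828739 0.63354926] 317.625
[0.54553216 0.16836524 0.62623571] 320.4375
cap only [0.54555322 0.16827401] 136.375
```

To row units: -17.4 cm / 50 = -0.348, -16.5 cm / 50 = -0.33.

play_rows --commands '[[[-0.004, 0, -0.08, 0, 0, 0, 8.5], [-0.004, 0, -0.16, 0, 0, 0, 8.5], [-0.004, 0, -0.22, 0, 0, 0, 8.5], [-0.004, 0, -0.27, 0, 0, 0, 8.5], [-0.004, 0, -0.31, 0, 0, 0, 8.5], [-0.004, 0, -0.33, 0, 0, 0, 8.5], [-0.004, 0, -0.348, 0, 0, 0, 8.5], [-0.004, 0, -0.348, 0, 0, 0, 7], [-0.004, 0, -0.348, 0, 0, 0, 6], [-0.004, 0, -0.348, 0, 0, 0, 5], [-0.004, 0, -0.348, 0, 0, 0, 4], [-0.004, 0, -0.348, 0, 0, 0, 4], [-0.004, 0, -0.348, 0, 0, 0, 4], [-0.004, 0, -0.348, 0, 0, 0, 4]]]'

```text
time: 6.25
tool_pos: [0.5461, 0.1706, 0.1293]
tcp_rot: [[-0.124, 0.992, 0.002], [0.992, 0.124, 0.0], [0.0, 0.002, -1.0]]
contact_force: [-1.8, -0.7, 4.6]
finger_gap: 0.0528
finger_force: 61.7
```

```bash
python3 - <<'E'
from h import *
s=state(); print(s["joint_positions"].round(4),s["finger_gap"])
E
```

```text
[ 0.1527  0.6523 -0.7619  2.0121  0.6708  0.7414 -0.9003] 0.05284402333846739
```

To row units: -36 cm / 50 = -0.72, -35 cm / 50 = -0.7.

play_rows --commands '[[[0, 0, 0.02, 0, 0, 0, 4], [0, 0, 0.06, 0, 0, 0, 4], [0, 0, 0.12, 0, 0, 0, 4], [0, -0.02, 0.18, 0, 0, 0, 4], [0.01, -0.06, 0.24, 0, 0, 0, 4], [0.02, -0.12, 0.3, 0, 0, 0, 4], [0.03, -0.18, 0.34, 0, 0, 0, 4], [0.04, -0.24, 0.34, 0, 0, 0, 4], [0.05, -0.3, 0.34, 0, 0, 0, 4], [0.06, -0.36, 0.34, 0, 0, 0, 4], [0.07, -0.42, 0.34, 0, 0, 0, 4], [0.08, -0.48, 0.34, 0, 0, 0, 4], [0.09, -0.54, 0.34, 0, 0, 0, 4], [0.1, -0.6, 0.34, 0, 0, 0, 4], [0.1, -0.66, 0.34, 0, 0, 0, 4], [0.1, -0.7, 0.34, 0, 0, 0, 4], [0.1, -0.72, 0.34, 0, 0, 0, 4], [0.1, -0.72, 0.34, 0, 0, 0, 4], [0.1, -0.72, 0.34, 0, 0, 0, 4]]]'

```text
time: 7.83
tool_pos: [0.595, -0.1889, 0.2974]
tcp_rot: [[-0.124, 0.992, -0.0], [0.992, 0.124, 0.002], [0.002, -0.0, -1.0]]
contact_force: [-0.5, 0.4, -4.6]
finger_gap: 0.0531
finger_force: 64.4
```

```bash
python3 - <<'E'
from h import *
s=state(); print(s["time"],s["joint_positions"].round(4),s["tool_pos"].round(4),s["tcp_rot"].round(3).tolist(), s["contact_force"],s["finger_force"])
d=optics.camera("wrist"); np.savez("w2.npz",**d); f=d["frame"]
o=models.outline_of("wrist","stand")
for q in o: 
    ys,xs=np.nonzero(q["pixels"]); print(q["confidence"],q["xy"],xs.min(),xs.max(),ys.min(),ys.max())
im=f[:,:,::-1].copy()
cv2.imwrite("pics/w2.png",im)
E
```

```text
7.8333 [ 0.85    0.5327 -0.901   1.752   0.4647  1.0867 -0.0824] [ 0.595  -0.1889  0.2974] [[-0.124, 0.992, -0.0], [0.992, 0.124, 0.002], [0.002, -0.0, -1.0]] [-0.51401745  0.44404256 -4.63749373] 64.3549888394773
0.96 [226.1, 165.7] 187 276 118 216
```

View pics/w2.png

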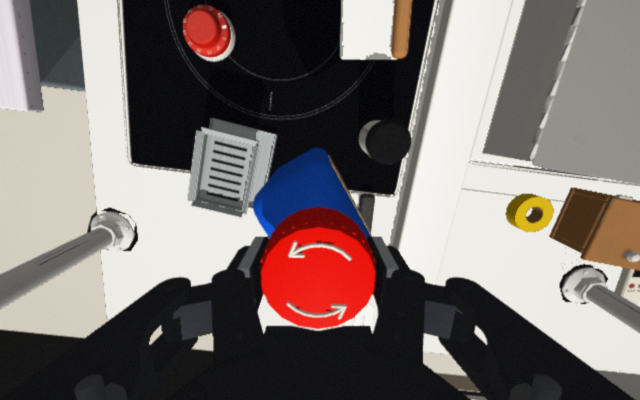

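```bash
python3 - <<'E'
from h import *
d=dict(np.load("w2.npz")); o=models.outline_of("wrist","stand")[0]["pixels"]; o=o.astype(np.float32)
blue=cv2.dilate(colmask(d["frame"],"blue").astype(np.uint8),np.ones((5,5)))
W=np.s_[95:235,160:300]
def model(p):
    x,y,a,lx,ly,zp=p; P=lambda X:hullmask(proj(d,X@Rz(a).T+[x,y,0]))
    return np.maximum(P(box(.1,.124,0,zp)),P(box(lx,ly,.06,.078)))
def sc(p): return (np.abs(model(p)-o)*(blue==0))[W].sum()+2e4*max(0,p[3]-.09)+2e4*max(0,-p[5])+2e3*abs(p[3]+.026-p[4])
for a0 in(-.2,0.,.2):
    x0=np.array([.46,-.2,a0,.076,.102,.01])
    r=minimize(sc,x0,method="Nelder-Mead",options=dict(initial_simplex=x0+np.vstack([np.zeros(6),np.diag([.01,.01,.1,.006,.006,.006])]),xatol=1e-4,fatol=.1,maxiter=600)); print(r.x.round(4),r.fun,o.sum())
p=r.x
c=cv2.resize(np.ascontiguousarray(d["frame"][95:235,160:300,::-1]),None,fx=4,fy=4,interpolation=cv2.INTER_CUBIC)
for X,col in((box(.1,.124,0,p[5]),(0,255,0)),(box(p[3],p[4],.078,.078),(0,0,255)),(box(.064,.09,.06,.06),(0,255,255))):
    for u in proj(d,X@Rz(p[2]).T+[p[0],p[1],0]): cv2.circle(c,tuple(((u-[160,95]+.5)*4).round().astype(int).tolist()),3,col,-1)
cv2.imwrite("pics/c2.png",c)
E
```

```text
[ 0.4676 -0.2018 -0.1504  0.0747  0.1024  0.0085] 239.55985158345865 6562.0
[ 0.4689 -0.2014 -0.1237  0.0787  0.1058  0.0101] 142.72449634131567 6562.0
[ 0.4696 -0.2014 -0.1195  0.0799  0.1061  0.0151] 144.55714977148082 6562.0
```

View pics/c2.png

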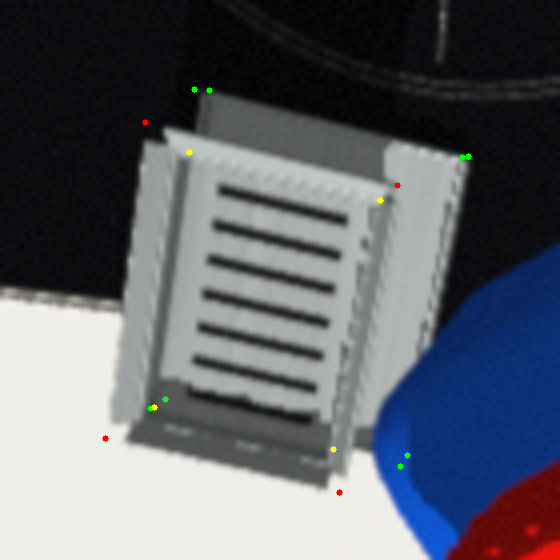

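```bash
python3 - <<'E'
from h import *
d=dict(np.load("w2.npz")); f=cv2.resize(d["frame"],None,fx=4,fy=4,interpolation=cv2.INTER_CUBIC); g=cv2.cvtColor(f,cv2.COLOR_RGB2GRAY)
P=[]
x0,y0=640+165,380+150
sub=g[y0:y0+290,x0:x0+220]
n,l,st,ce=cv2.connectedComponentsWithStats((sub<75).astype(np.uint8))
for i in range(1,n):
    if 300<st[i,4]<4000 and st[i,2]>80:
        ys,xs=np.nonzero(l==i); u=((np.c_[xs+x0,ys+y0]+.5)/4-.5)
        w=np.array([atz(d,q,.06)[:2] for q in u]); m=w.mean(0); e=np.linalg.svd(w-m,full_matrices=False)[2][0]; e*=np.sign(e[0])
        t=(w-m)@e; c=m+e*(np.percentile(t,1)+np.percentile(t,99))/2
        P.append(c); print(c.round(4),np.degrees(np.arctan2(e[1],e[0])).round(2),(np.percentile(t,99)-np.percentile(t,1)).round(4),st[i].tolist())
P=np.array(P);m=P.mean(0);e=np.linalg.svd(P-m)[2][0];print(m,"x-yaw",np.degrees(np.arctan2(e[1],e[0]))%180-90,len(P), (P.max(0)+P.min(0))/2)
# bottle held: yaw from blue silhouette, z hang
red=cv2.morphologyEx(colmask(d["frame"],"red").astype(np.uint8),cv2.MORPH_CLOSE,np.ones((7,7)))
blue=colmask(d["frame"],"blue").astype(np.uint8);blue=cv2.morphologyEx(blue,cv2.MORPH_CLOSE,np.ones((5,5)))
s=state(); W=np.s_[130:215,245:350]
def sc(p):
    x,y,a=p; H=lambda X:hullmask(proj(d,X@Rz(a).T+[x,y,s["tool_pos"][2]-.1293]))
    b=np.maximum(H(box(.058,.084,0,.098)),H(cyl(.024,.098,.12))); c=H(cyl(.027,.132,.16)); b=b*(c<.5)
    return (np.abs(b-blue))[W].sum()
for a in(.4,.63,.8):
    q=np.array([.595,-.19,a]); r=minimize(sc,q,method="Nelder-Mead",options=dict(initial_simplex=q+np.vstack([np.zeros(3),np.diag([.006,.006,.15])]),xatol=1e-4,fatol=.1));print(r.x.round(4),r.fun,blue[W].sum())
E
```

```text
[ 0.4748 -0.1665] -6.97 0.0413 [55, 37, 126, 37, 1002]
[ 0.4733 -0.1783] -7.11 0.0411 [50, 72, 124, 37, 955]
[ 0.4717 -0.1902] -6.99 0.0411 [44, 107, 124, 35, 925]
[ 0.4704 -0.2022] -6.95 0.0411 [39, 141, 123, 35, 889]
[ 0.469  -0.2141] -6.97 0.0412 [34, 174, 123, 35, 858]
[ 0.4674 -0.226 ] -7.03 0.041 [29, 207, 121, 35, 833]
[ 0.4659 -0.2384] -6.71 0.0442 [20, 236, 129, 41, 1626]
[ 0.4554 -0.2476] -6.3 0.0374 [0, 264, 112, 26, 685]
[ 0.46849116 -0.20790108] x-yaw -10.67124083783645 8 [ 0.46508999 -0.20703934]
[ 0.5957 -0.1905  0.6853] 360.6875 4245
[ 0.5958 -0.1905  0.6888] 356.4375 4245
[ 0.5959 -0.1904  0.7091] 360.9375 4245
```

```bash
python3 - <<'E'
from h import *
s=state(); z0=s["tool_pos"][2]-.1293
ds={"wrist":dict(np.load("w2.npz")),"scene":optics.camera("scene"),"top":optics.camera("top")}
def solid(): # body with rounded shoulder
    return np.vstack([box(.058,.084,0,.098),box(.050,.076,.098,.108),box(.036,.05,.1,.116)])
M={}
for c,d in ds.items():
    u=proj(d,[[.5955,-.19,z0+.07]])[0].round().astype(int); h=85 if c=="wrist" else 28
    W=np.s_[max(u[1]-h,0):u[1]+h,max(u[0]-h,0):u[0]+h]
    if c=="wrist": W=np.s_[130:212,245:350]
    b=cv2.morphologyEx(colmask(d["frame"],"blue").astype(np.uint8),cv2.MORPH_CLOSE,np.ones((3,3))); M[c]=(W,b); print(c,u,b[W].sum())
def err(p,c):
    W,b=M[c]; d=ds[c]
    H=lambda X:hullmask(proj(d,X@Rz(p[2]).T+[p[0],p[1],z0]))
    m=H(solid())*(H(cyl(.027,.132,.16))<.5); return np.abs(m-b)[W].sum()
for c in ds:
  for a in (.55,.7):
    q=np.array([.5955,-.19,a]); r=minimize(lambda p:err(p,c),q,method="Nelder-Mead",options=dict(initial_simplex=q+np.vstack([np.zeros(3),np.diag([.006,.006,.15])]),xatol=1e-4,fatol=.1));print(c,r.x.round(4),r.fun)
E
```

```text
wrist [317 216] 4111
scene [338 135] 569
top [367 171] 319
wrist [ 0.5956 -0.1906  0.6853] 356.1875
wrist [ 0.5962 -0.1905  0.7201] 349.3125
scene [ 0.5972 -0.1912  0.5209] 109.6875
scene [ 0.5968 -0.1916  0.53  ] 109.75
top [ 0.5965 -0.1891  0.8006] 166.25
top [ 0.5958 -0.1895  0.8102] 164.8125
```

```bash
python3 - <<'E'
from h import *
d=dict(np.load("w2.npz")); z0=.2974-.1293
f=cv2.resize(d["frame"],None,fx=4,fy=4,interpolation=cv2.INTER_CUBIC)
# blue minus red signal: scan vertically down columns for the upper boundary
for lo,hi in((272,308),(276,300),(280,312)):
    P=[]
    for x in range(lo*4,hi*4,2):
        col=f[480:800,x].astype(int); sgn=col[:,2]-col[:,0]
        k=np.argmax(sgn>45); P.append(atz(d,((x+.5)/4-.5,(480+k+.5)/4-.5),z0)[:2])
    P=np.array(P); m=np.median(P,0); e=np.linalg.svd(P-P.mean(0))[2][0]; res=(P-P.mean(0))@[-e[1],e[0]]
    ok=np.abs(res)<.0015; Q=P[ok]; e=np.linalg.svd(Q-Q.mean(0))[2][0]; print(ok.sum(),len(P),Q[0].round(4),Q[-1].round(4),"dir",(np.degrees(np.arctan2(e[1],e[0]))%180).round(2), "dist from bottle axis",abs((Q.mean(0)-[.5955,-.1905])@[-e[1],e[0]]).round(4))
c=cv2.resize(np.ascontiguousarray(d["frame"][135:235,240:390,::-1]),None,fx=5,fy=5,interpolation=cv2.INTER_CUBIC)
for a,col in((.63,(0,255,255)),(.7,(0,255,0))):
    for u in proj(d,box(.058,.084,0,.098)@Rz(a).T+[.5955,-.1905,z0]): cv2.circle(c,tuple(((u-[240,135]+.5)*5).round().astype(int).tolist()),3,col,-1)
cv2.imwrite("pics/c3.png",c)
E
```

```text
69 72 [ 0.5496 -0.175 ] [ 0.5804 -0.149 ] dir 38.21 dist from bottle axis 0.0422
48 48 [ 0.5518 -0.1717] [ 0.5732 -0.1545] dir 37.5 dist from bottle axis 0.0423
64 64 [ 0.5555 -0.168 ] [ 0.5839 -0.1464] dir 36.7 dist from bottle axis 0.0423
```

View pics/c3.png

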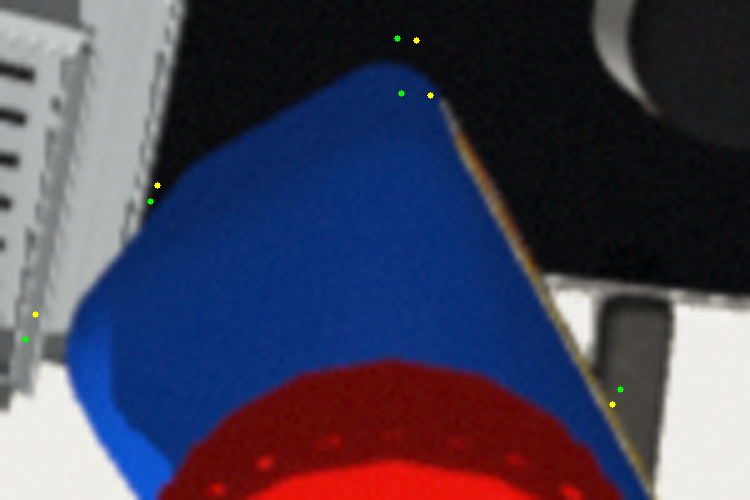

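To row units: -12.4 cm / 50 = -0.248, -1.2 cm / 50 = -0.024, -44 degrees / 180 = -0.2444.

play_rows --commands '[[[-0.01, 0, 0, 0, 0, -0.0111, 4], [-0.04, -0.004, 0, 0, 0, -0.0389, 4], [-0.08, -0.008, 0, 0, 0, -0.0722, 4], [-0.12, -0.012, 0, 0, 0, -0.1056, 4], [-0.16, -0.016, 0, 0, 0, -0.1389, 4], [-0.2, -0.02, 0, 0, 0, -0.1722, 4], [-0.23, -0.022, 0, 0, 0, -0.2056, 4], [-0.248, -0.024, -0.02, 0, 0, -0.2278, 4], [-0.248, -0.024, -0.06, 0, 0, -0.2444, 4], [-0.248, -0.024, -0.1, 0, 0, -0.2444, 4], [-0.248, -0.024, -0.12, 0, 0, -0.2444, 4], [-0.248, -0.024, -0.12, 0, 0, -0.2444, 4], [-0.248, -0.024, -0.12, 0, 0, -0.2444, 4]]]'

```text
time: 9.17
tool_pos: [0.4719, -0.2011, 0.2374]
tcp_rot: [[0.599, 0.801, -0.0], [0.801, -0.599, 0.001], [0.0, -0.001, -1.0]]
contact_force: [0.4, 0.3, -4.8]
finger_gap: 0.0527
finger_force: 64.4
```

```bash
python3 - <<'E'
from h import *
s=state(); R=s["tcp_rot"]; print(s["time"],s["joint_positions"].round(4),s["tool_pos"].round(4),np.degrees(np.arctan2(R[1,1],R[0,1])),R[:,2].round(4), s["contact_force"],s["finger_force"])
z0=s["tool_pos"][2]-.1293
d=optics.camera("wrist"); np.savez("w3.npz",**d)
c=d["frame"][100:330,180:460,::-1].copy(); c=cv2.resize(c,None,fx=2.8,fy=2.6,interpolation=cv2.INTER_CUBIC)
cv2.imwrite("pics/c4.png",c)
E
```

```text
9.1667 [ 0.8769  0.3966 -0.7257  2.0529  0.358   0.8183 -0.7011] [ 0.4719 -0.2011  0.2374] -36.76924294690525 [-3.e-04  7.e-04 -1.e+00] [ 0.36006633  0.31596217 -4.8388488 ] 64.39600417390466
```

View pics/c4.png

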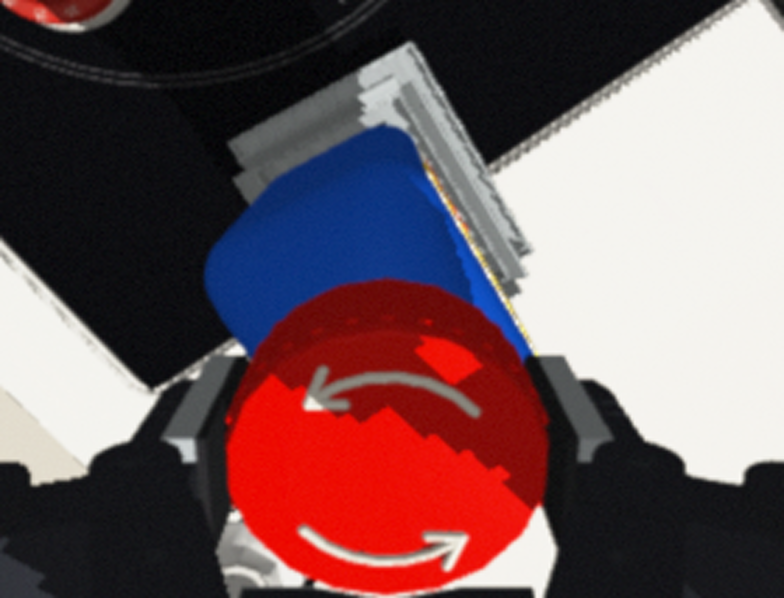

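The held bottle hangs above the tray, its label edge parallel to the tray's right wall (c4 crop, around (470,230)). I'll lower it gently.

To row units: -4.1 cm / 50 = -0.082, -0.08 cm / 50 = -0.0016.

play_rows --commands '[[[-0.0016, 0.001, -0.01, 0, 0, 0, 4], [-0.0016, 0.001, -0.024, 0, 0, 0, 4], [-0.0016, 0.001, -0.04, 0, 0, 0, 4], [-0.0016, 0.001, -0.052, 0, 0, 0, 4], [-0.0016, 0.001, -0.06, 0, 0, 0, 4], [-0.0016, 0.001, -0.068, 0, 0, 0, 4], [-0.0016, 0.001, -0.076, 0, 0, 0, 4], [-0.0016, 0.001, -0.082, 0, 0, 0, 4], [-0.0016, 0.001, -0.082, 0, 0, 0, 4]]]'

```text
time: 9.97
tool_pos: [0.4704, -0.2014, 0.1957]
tcp_rot: [[0.6, 0.8, -0.001], [0.8, -0.6, 0.0], [-0.0, -0.001, -1.0]]
contact_force: [0.6, 0.2, -4.9]
finger_gap: 0.0527
finger_force: 64.4
```

To row units: -0.65 cm / 50 = -0.013, -0.6 cm / 50 = -0.012.

play_rows --commands '[[[0.001, 0.001, -0.003, 0, 0, 0, 4], [0.001, 0.001, -0.006, 0, 0, 0, 4], [0.001, 0.001, -0.008, 0, 0, 0, 4], [0.001, 0.001, -0.01, 0, 0, 0, 4], [0.001, 0.001, -0.012, 0, 0, 0, 4], [0.001, 0.001, -0.013, 0, 0, 0, 4], [0.001, 0.001, -0.013, 0, 0, 0, 4]]]'

```text
time: 10.55
tool_pos: [0.4711, -0.201, 0.1897]
tcp_rot: [[0.6, 0.8, -0.0], [0.8, -0.6, -0.0], [-0.0, -0.0, -1.0]]
contact_force: [0.1, -0.2, -4.4]
finger_gap: 0.0527
finger_force: 64.4
```

To row units: -0.5 cm / 50 = -0.01, -0.4 cm / 50 = -0.008.

play_rows --commands '[[[0, 0, -0.002, 0, 0, 0, 4], [0, 0, -0.004, 0, 0, 0, 4], [0, 0, -0.006, 0, 0, 0, 4], [0, 0, -0.008, 0, 0, 0, 4], [0, 0, -0.01, 0, 0, 0, 4], [0, 0, -0.01, 0, 0, 0, 4]]]'

```text
time: 11.05
tool_pos: [0.4725, -0.2012, 0.1866]
tcp_rot: [[0.6, 0.8, 0.002], [0.8, -0.6, -0.002], [-0.0, 0.003, -1.0]]
contact_force: [-2.9, -0.2, 9.5]
finger_gap: 0.0528
finger_force: 65.7
```

To row units: -0.5 cm / 50 = -0.01, -0.4 cm / 50 = -0.008.

play_rows --commands '[[[-0.001, 0, -0.002, 0, 0, 0, 4], [-0.002, 0, -0.004, 0, 0, 0, 4], [-0.002, 0, -0.006, 0, 0, 0, 4], [-0.002, 0, -0.008, 0, 0, 0, 4], [-0.002, 0, -0.01, 0, 0, 0, 4], [-0.002, 0, -0.01, 0, 0, 0, 4]]]'

```text
time: 11.55
tool_pos: [0.4719, -0.2012, 0.1822]
tcp_rot: [[0.6, 0.8, 0.003], [0.8, -0.6, -0.002], [-0.0, 0.004, -1.0]]
contact_force: [-2.6, 0.6, 13.6]
finger_gap: 0.0524
finger_force: 66.0
```

```bash
python3 - <<'E'
from h import *
d=optics.camera("wrist"); np.savez("w4.npz",**d); s=state(); print(s["contact_force"],s["ft_torque"],s["joint_positions"].round(3))
for c in("scene","top"):
    e=optics.camera(c); M=cv2.morphologyEx(colmask(e["frame"],"blue").astype(np.uint8),cv2.MORPH_CLOSE,np.ones((3,3)))
    n,l,st,ce=cv2.connectedComponentsWithStats(M); i=1+np.argmax(st[1:,4]); print(c,st[i],ce[i],"exp",proj(e,[[.4704,-.2022,.06],[.4704,-.2022,.16]]).round(1).tolist())
E
```

```text
[-3.2825718   0.77815272 14.02362284] [ 0.10871891  0.76099386 -0.03130942] [ 0.819  0.469 -0.667  2.106  0.449  0.704 -0.788]
scene [359 158  25  36 476] [368.60294118 175.23109244] exp [[369.8, 185.7], [372.0, 163.6]]
top [359 208   8  23 132] [362.35606061 218.4469697 ] exp [[369.7, 222.7], [373.4, 217.4]]
```

To row units: -0.2 cm / 50 = -0.004, -0.1 cm / 50 = -0.002, 18 degrees / 180 = 0.1.

play_rows --commands '[[[0, 0, -0.002, 0, 0, 0, 4], [0, 0, -0.004, 0, 0, 0, 4], [0, 0, -0.004, 0, 0, 0.0167, 4], [0, 0, -0.004, 0, 0, 0.0444, 4], [0, 0, -0.004, 0, 0, 0.0722, 4], [0, 0, -0.004, 0, 0, 0.1, 4]]]'

```text
time: 12.2
tool_pos: [0.4724, -0.2, 0.1811]
tcp_rot: [[0.32, 0.947, 0.003], [0.947, -0.32, -0.002], [-0.0, 0.004, -1.0]]
contact_force: [-5.1, 3.9, 18.5]
finger_gap: 0.0533
finger_force: 66.8
```

```bash
python3 - <<'E'
from h import *
s=state(); print(s["tool_pos"],s["contact_force"],s["ft_torque"],s["joint_positions"].round(3))
E
```

```text
[ 0.47239809 -0.19999922  0.18110388] [-5.05434867  3.87944749 18.53276282] [ 0.75980286  1.08520576 -0.23479479] [ 0.876  0.493 -0.752  2.105  0.51   0.726 -0.534]
```

To row units: -0.2 cm / 50 = -0.004, -0.12 cm / 50 = -0.0024, 43 degrees / 180 = 0.2389.

play_rows --commands '[[[-0.0012, 0.001, 0, 0, 0, 0.0333, 4], [-0.0016, 0.002, 0, 0, 0, 0.0667, 4], [-0.002, 0.002, 0, 0, 0, 0.1, 4], [-0.0024, 0.002, 0, 0, 0, 0.1333, 4], [-0.0028, 0.002, 0, 0, 0, 0.1667, 4], [-0.0032, 0.002, 0, 0, 0, 0.2, 4], [-0.0036, 0.002, 0, 0, 0, 0.2333, 4], [-0.004, 0.002, 0, 0, 0, 0.2389, 4], [-0.004, 0.002, 0, 0, 0, 0.2389, 4]]]'

```text
time: 12.95
tool_pos: [0.4705, -0.1995, 0.1811]
tcp_rot: [[-0.409, 0.912, 0.004], [0.912, 0.409, -0.002], [-0.004, 0.002, -1.0]]
contact_force: [-4.7, 1.3, 18.7]
finger_gap: 0.0527
finger_force: 66.8
```

```bash
python3 - <<'E'
from h import *
s=state();R=s["tcp_rot"]; print(np.degrees(np.arctan2(R[1,1],R[0,1])),s["tool_pos"],s["contact_force"],s["ft_torque"],s["joint_positions"].round(3))
E
```

```text
24.17053838138872 [ 0.47046433 -0.19950531  0.18108276] [-4.6840244   1.34471358 18.65484215] [ 0.24847162  0.96840968 -0.05492142] [ 1.007  0.558 -0.952  2.105  0.649  0.798  0.071]
```

play_rows --commands '[[[0, 0, 0.006, 0, 0, 0, 4], [0, 0, 0.012, 0, 0, 0, 4], [0, 0, 0.018, 0, 0, 0, 4], [0, 0, 0.024, 0, 0, 0, 4], [0, 0, 0.03, 0, 0, 0, 4], [0, 0, 0.036, 0, 0, 0, 4], [0, 0, 0.042, 0, 0, 0, 4], [0, 0, 0.042, 0, 0, 0, 4]]]'

```text
time: 13.62
tool_pos: [0.4686, -0.2002, 0.1992]
tcp_rot: [[-0.408, 0.913, 0.001], [0.913, 0.408, -0.0], [-0.001, 0.001, -1.0]]
contact_force: [-0.1, 0.0, -0.7]
finger_gap: 0.0527
finger_force: 64.8
```

To row units: 4.1 cm / 50 = 0.082, 3.6 cm / 50 = 0.072.

play_rows --commands '[[[0, 0, 0.016, 0, 0, 0, 4], [0, 0, 0.036, 0, 0, 0, 4], [0, 0, 0.056, 0, 0, 0, 4], [0, 0, 0.072, 0, 0, 0, 4], [0, 0, 0.082, 0, 0, 0, 4], [0, 0, 0.082, 0, 0, 0, 4], [0, 0, 0.082, 0, 0, 0, 4]]]'

```text
time: 14.2
tool_pos: [0.4683, -0.2001, 0.2402]
tcp_rot: [[-0.408, 0.913, 0.001], [0.913, 0.408, -0.001], [-0.001, 0.0, -1.0]]
contact_force: [-0.3, 0.3, -0.8]
finger_gap: 0.0529
finger_force: 64.8
```

```bash
python3 - <<'E'
from h import *
s=state();R=s["tcp_rot"]; print(s["tool_pos"],R[:,2],s["contact_force"])
d=optics.camera("wrist");np.savez("w5.npz",**d)
e=optics.camera("scene");t=optics.camera("top")
for c,q in(("scene",e),("top",t)):
    for k in("blue","red"):
        n,l,st,ce=cv2.connectedComponentsWithStats(cv2.morphologyEx(colmask(q["frame"],k).astype(np.uint8),cv2.MORPH_CLOSE,np.ones((3,3))))
        print(c,k,[(st[i].tolist(),ce[i].round(1).tolist()) for i in range(1,n) if st[i,4]>60])
    print(proj(q,[[.4704,-.2022,.06],[.4704,-.2022,.208],[.469,-.202,.255]]).round(1).tolist())
    for n in("bottle","cap","stand","timer","scraper","spice_tin","turner"): print(n,[(round(o["confidence"],2),o["xy"]) for o in models.outline_of(c,n)])
a=cv2.resize(e["frame"][120:300,250:430,::-1],None,fx=3,fy=3,interpolation=cv2.INTER_CUBIC)
b=cv2.resize(d["frame"][:,:,::-1],None,fx=.4,fy=.4); b=cv2.resize(d["frame"][100:340,220:420,::-1],(450,540))
cv2.imwrite("pics/fin.png",np.hstack([a[:540],b])[:,:790] if False else cv2.resize(np.hstack([a[:540],b]),(800,436)))
E
```

```text
[ 0.46832799 -0.20014088  0.24021719] [ 6.24501917e-04 -5.83676390e-04 -9.99999635e-01] [-0.26081031  0.27552955 -0.81041957]
scene blue [([359, 152, 25, 42, 593], [369.5, 171.9])]
scene red [([172, 118, 18, 35, 328], [179.9, 134.9]), ([367, 134, 17, 14, 179], [374.6, 140.6]), ([352, 224, 14, 16, 135], [358.3, 232.0]), ([257, 279, 29, 32, 667], [271.3, 294.1])]
[[369.8, 185.7], [373.2, 152.2], [374.7, 140.5]]
bottle [(0.86, [372.8, 170.7])]
cap [(0.85, [269.2, 293.7]), (0.65, [326.5, 277.3]), (0.59, [260.5, 250.6]), (0.51, [376.2, 141.1])]
stand [(0.7, [368.7, 199.8])]
timer [(0.71, [359.0, 232.0]), (0.57, [376.3, 142.4])]
scraper [(0.75, [287.9, 227.0])]
spice_tin [(0.85, [311.1, 176.2])]
turner [(0.65, [345.8, 140.5])]
top blue [([359, 208, 27, 23, 266], [367.2, 220.7])]
top red [([206, 211, 26, 23, 446], [218.2, 222.5])]
[[369.7, 222.7], [375.3, 214.6], [377.4, 212.1]]
bottle [(0.6, [368.5, 224.3])]
cap [(0.85, [262.0, 251.7]), (0.69, [217.9, 220.2]), (0.51, [249.8, 182.0])]
stand [(0.95, [359.5, 236.0])]
timer [(0.85, [319.2, 243.1])]
scraper [(0.59, [288.8, 183.8])]
spice_tin [(0.83, [341.3, 164.2])]
turner []
```

View pics/fin.png

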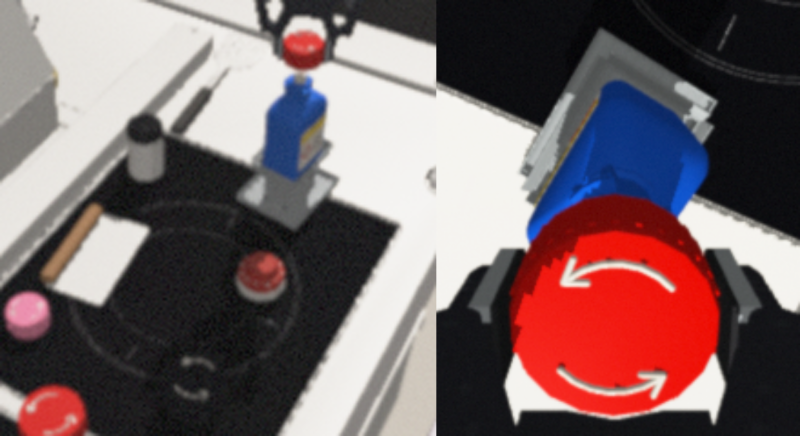

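The bottle stands upright in the tray with its neck open, and the cap is held level about 3.5 cm above it (fin picture, left half, around (303,50)). The bystanders have not moved.

```bash
python3 -c "
from workcell import bot,state
s=state();print(abs(s['joint_vel']).max());print(bot.hand_in())"
```

```text
0.0013831820299423038
the job is handed in; nothing more can be done
None
```

I set the bottle in the stand's tray, pressed and turned the red cap open, and handed in with the cap held level about 3.5 cm straight above the open neck; the bystanders show as unmoved, and the hand-in returned no verdict.

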